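# Level the rocking kitchen scale in the drawer

## Robot

A 6-joint arm with a two-finger parallel gripper is mounted at the origin on the work surface. World frame = base frame: x ahead of the robot, y to its left, z up, the work surface at z = 0. Lengths are in m, angles in rad, forces in N, time in s.
With the tool pointing down it reaches from about 0.375 to 0.9 m from the base axis. Payload 3.1 kg.
Tool frame: the origin (TCP) lies at the very end of the fingers, on their centre line; the grasp point (between the pads) lies 19 mm behind it; z points along the fingers, y is the line along which they close (so a half turn about z gives the same grasp; the last joint's range is limited). The gripper opens to 85 mm and grips with 20 to 120 N. Pads are 22 mm wide; open, the fingers measure 114 mm over their backs; the gripper's body (76 mm by 85 mm) begins 54 mm behind the grasp point. The pads swing forward as they close: fully open they stand 13 mm farther back than shut.
Start: joints at [-1.478, 0.527, 1.433, -0, 1.181, -0.178], TCP at [0.167, -0.602, 0.231] pointing down, gripper open.
Joint ranges: [-3.08, 3.08], [-0.75, 2.2], [0.22, 2.44], [-1.43, 4.57], [0, 2.65], [-2.85, 2.85]. Speed limits (rad/s): [2.79, 2.79, 3.14, 3.14, 3.14, 3.14].

## Interface

Orientations are given as a unit quaternion [w, x, y, z].
In Python, from cell import bot gives the robot as it stands. Calls block until the motion is done:
- bot.reach(position, orientation): joint-space move of the TCP to a pose.
- bot.move_straight(position, feed=0.15, frame=None, threshold=None): straight line of the TCP; frame=None keeps the orientation; feed is the mean speed in m/s. With threshold (N) it stops when the force on the tool has changed by that much, and returns True; else False.
- bot.move_joints(angles): joint-space move.
- bot.move_gripper(opening, force=None): finger opening in m; force is the grip in N (None keeps the last); returns when the fingers have stopped.
- bot.wait(seconds).
- bot.ik(position, orientation): joint angles nearest the present ones, or None.
- bot.read_camera(name): name is "scene" or "top" or "wrist"; returns (picture, depth): 384x512x3 uint8, blue, green, red; 384x512 float32, m along the optical axis (not along the pixel's ray), 0 where there is no reading.
- bot.camera_params(name): a dict with "fx", "fy", "cx", "cy" (pixels), "camera_from_world" (4x4, takes a point from world to camera coordinates); the wrist camera has in their place "mount" (4x4, takes a point from camera to tool coordinates, whose origin is the TCP and whose axes are the flange's). Camera axes: x right, y down, z forward; pixel columns grow to the right and rows downward; lengths in m; the calibration is good to about 2 mm. A picture is of the moment at which its call begins: read the wrist's pose just before it. camera_params takes no time and is no camera call.
A pose or a line that the arm cannot do raises bot.MotionError and nothing moves.
- bot.hand_in(): hands the job in; it is judged then, once.
Readings, each from a call of its own:
- bot.get_time_s(): time.
- bot.get_joint_pos(): joint angles.
- bot.get_joint_vel(): joint speeds.
- bot.get_joint_efforts(): joint torques, N m.
- bot.get_ee_pos(): TCP position.
- bot.get_ee_rot(): TCP orientation.
- bot.get_wrist_force(): force on the tool from outside, world axes, zero at the start.
- bot.get_ft_torque(): the same for the moment, N m.
- bot.get_finger_gap(): finger opening in m.
- bot.get_finger_force(): force on a finger pad.
Only numpy, scipy, OpenCV 4.12 (cv2) and the standard library are available. Lean on these libraries where they do the work, as an engineer would, in place of code of your own. Each camera call takes 0.05 s, during which the arm holds its last target. There are 200 camera calls.

## Task

The kitchen scale standing in the open drawer dips at the front and rocks. Turn its two black front levelling screws until the scale stands level and all four feet bear on the drawer floor, so that it no longer rocks, then let go. Work with a light hand: do not push hard on the scale or drag it about, and leave the other things in the drawer as they are.

Things in the scene. Friction and masses are not known exactly. Their poses are not given: they have to be found in the camera images.
- drawer: Open light-oak drawer with a slim white front, pulled out of a low white unit; fixed. Origin on the work surface under the middle of the drawer, x from the front (robot side) to the back. Inside 380 (x) by 600 (y) mm. Oak sides rise to 95 mm, the white front to 118 mm above the work surface; the front's outer face is 216 mm before the origin; the unit's 153 mm high body begins 194 mm behind it.
- drawer_floor (a point): Middle of the drawer's flat, truly level floor, 22 mm above the work surface. On it stand the scale's domed rubber feet, each giving about 1 mm for 14 N. Both rear feet and the longer front screw bear. A front foot lifts off once its screw is about 0.6 mm shorter than the other; its hanging corner then rocks down under 1 to 2 N on the knob; a bearing one gives only 0.2 to 0.4 mm under 4 N.
- scale: Loose kitchen scale, about 0.95 kg, 196 x 188 mm: aluminium base, white housing, round steel pan 41 mm high, dark display in front. x to its back, y to its left, z square to the base: vertical when the scale is level. Origin amid its feet, level with the undersides of the rear ones; feet at x -80 (front, under the screws) and +80 (rear, fixed), y +-78 mm. Its weight acts 15 mm behind the origin.
- lug_left (a point): On the axis of the scale's left front screw, top of its 26 mm wide threaded boss (scale frame x -80, y 78, z 30 mm). The screw is one upright piece: black knurled knob, 30 mm across, 24 mm high, white index dot, on a 12 mm stud through the boss, its foot at the lower end. The knob's top is 70 mm above the underside of its foot; with the scale level and the foot bearing, 40 mm above this point.
- lug_right (a point): Same for the right front screw (y -78 mm). Both have right-hand threads, 8 mm a turn: clockwise from above moves screw and foot down through the lug 1.27 mm a radian, anticlockwise up. They turn at 0.05 N m and stay where left. At the start each is short (too high in its lug) by its own unmeasured 1.9 to 5 mm; set right, the front feet carry about 2 N each, the rear ones 3 N each.
- spice_box_lower: Lower of two stacked clear plastic spice boxes with flip lids, each 64 x 88 x 42 mm; leave it. Origin under its middle.
- spice_box_upper: Upper spice box, loose on the lower one; leave it. Origin under its middle.
- salt_jar: White stoneware salt jar with a wooden twist cap, 68 mm across, 79 mm high; leave it. Origin under its middle.
- pinch_bowl: Sage green pinch bowl, 80 mm across, 34 mm high; leave it. Origin under its middle.

How it is judged:
At the end, for the whole second after the job is handed in: Each of the four feet presses on the drawer floor with at least 0.4 N, the scale is level within 0.0095 rad (about half a degree), at rest and within 25 mm of where it stood, and the spice boxes, jar and bowl are within 20 mm of where they were (contact force between each of screw_left_c0, screw_right_c0, scale_c9, scale_c7 and drawer above 0.4 N and angle between scale's own z axis and vertical below 0.0095 rad and linear speed of scale below 0.01 m/s and angular speed of scale below 0.05 rad/s and distance of scale from where it was at the start of the episode below 0.025 m and distance of each of spice_box_lower, spice_box_upper, salt_jar, pinch_bowl from where it was at the start of the episode below 0.02 m); the robot touches nothing.
It fails at once if the scale is pressed onto the drawer floor with more than 35 N in all (its own weight of 8 to 10 N included) (contact force between scale and drawer above 35 N).
It fails at once if the scale is dragged or lifted more than 30 mm (distance of scale from where it was at the start of the episode above 0.03 m).
It fails at once if a spice box, the jar or the bowl is shifted more than 20 mm or tipped (distance of any of spice_box_lower, spice_box_upper, salt_jar, pinch_bowl from where it was at the start of the episode above 0.02 m or angle between any of spice_box_lower, spice_box_upper, salt_jar, pinch_bowl's own z axis and vertical above 0.25 rad).
It also fails if it takes over 72 s, if anything falls off the work surface, if the arm or the gripper's body presses on something with over 40 N, if the wrist force passes 120 N, or if a joint passes its speed limit or range.

## Working session

There is one attempt and no reset: what is moved stays moved. The work goes in short steps, each a Python script; the robot and the scene stay as the last script left them, time stands still between calls to the robot, and variables do not carry over. Pictures are saved under pics/ and viewed, at most 10 in all, crops included, and the job is handed in when it is done.

```bash
ls; mkdir -p pics; python3 - <<'E'
from cell import bot
import cv2,numpy as np
for n in("scene","top"):
    p,d=bot.read_camera(n); cv2.imwrite(f"pics/{n}0.png",p); np.save(f"pics/{n}0.npy",d)
    c=bot.camera_params(n); print(n,c['fx'],c['fy'],c['cx'],c['cy']); print(np.round(c['camera_from_world'],4))
print(bot.camera_params("wrist")); print(bot.get_ee_rot(),bot.get_time_s())
E
```

```text
pics
scene 394.8329055659383 394.8329055659383 249.70966946295752 187.49006700438147
[[-0.5613  0.8276 -0.0026  0.2866]
 [ 0.7157  0.4838 -0.5037 -0.3774]
 [-0.4156 -0.2846 -0.8639  1.2447]
 [ 0.      0.      0.      1.    ]]
top 457.9292406473389 457.9292406473389 251.7164505883424 196.5979087008706
[[-0.0102 -0.9997  0.0235  0.0234]
 [-0.9829  0.0057 -0.1842  0.5886]
 [ 0.184  -0.025  -0.9826  0.9694]
 [ 0.      0.      0.      1.    ]]
{'fx': 290.3823342089811, 'fy': 290.3823342089811, 'cx': 258.0912275651222, 'cy': 195.15335534109332, 'mount': array([[-4.97507088e-04, -9.53876284e-01, -3.00199580e-01,
         7.71431067e-02],
       [ 9.99999516e-01, -2.19832641e-04, -9.58741198e-04,
        -2.15705401e-04],
       [ 8.48526825e-04, -3.00199912e-01,  9.53875932e-01,
        -1.41218405e-01],
       [ 0.00000000e+00,  0.00000000e+00,  0.00000000e+00,
         1.00000000e+00]])}
[-9.52045290e-04  9.90848752e-01  1.34973484e-01  5.89987593e-05] 0.1
```

View pics/top0.png

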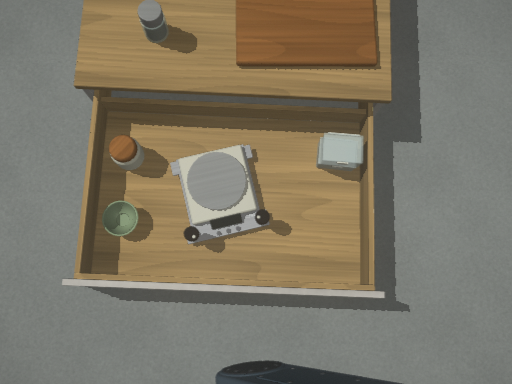

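View pics/scene0.png

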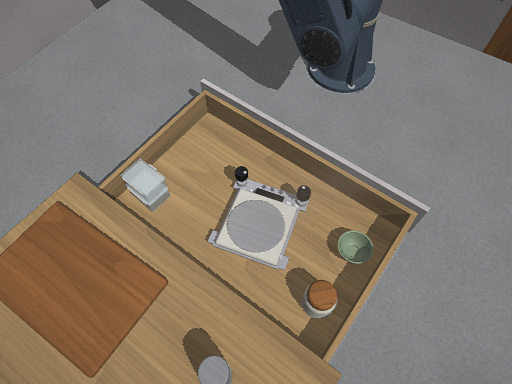

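Top view: knobs at about (192,234) left and (262,217) right, pan centre (217,181). Scene view: knobs at about (303,193) left and (241,174) right. Next I measure them in both views.

```bash
cat > h.py <<'E'
from cell import bot
import cv2,numpy as np
def ray(n,u,v):
    c=bot.camera_params(n);M=c['camera_from_world'];R,t=M[:3,:3],M[:3,3]
    return -R.T@t, R.T@np.array([(u-c['cx'])/c['fx'],(v-c['cy'])/c['fy'],1.])
def onplane(n,u,v,z):
    o,d=ray(n,u,v); return o+d*(z-o[2])/d[2]
def quat(yaw):  # tool down, tool y axis along yaw+90deg (mirrored)
    return np.array([0,np.cos(yaw/2),np.sin(yaw/2),0])
E
python3 - <<'E'
from h import *
def blob(n,box,thr):
    p=cv2.imread(f"pics/{n}0.png");x0,y0,x1,y1=box
    m=(p[y0:y1,x0:x1].max(2)<thr).astype(np.uint8)
    k,l,s,c=cv2.connectedComponentsWithStats(m)
    return [(np.round(c[i]+[x0,y0],1),s[i,2:].tolist()) for i in range(1,k) if s[i,4]>25]
for n,bx in(("top",[(180,220,205,248),(250,205,275,230)]),("scene",[(293,180,315,210),(230,163,252,192)])):
  for b in bx:
    for thr in (45,60):
      for c,s in blob(n,b,thr): print(n,thr,c,s,np.round(onplane(n,*c,.092),4),np.round(onplane(n,*c,.08),4))
p=cv2.imread("pics/top0.png");q=cv2.imread("pics/scene0.png")
a=cv2.resize(p[195:250,170:280],None,fx=7,fy=5.4,interpolation=2)
b=cv2.resize(q[155:215,225:325],None,fx=7.7,fy=5,interpolation=2)[:, :770]
cv2.imwrite("pics/crop.png",np.vstack([a[:, :770],b]))
d=np.load("pics/top0.npy")
M=bot.camera_params("top")
print("pan z", [np.round((lambda o,r:o+r*d[v,u])(*ray("top",u,v)),4) for u,v in((217,181),(217,165),(217,197),(192,234),(262,217),(120,285),(340,290))])
E
```

```text
top 60 [191.4 233.3] [14, 14, 102] [0.5035 0.148  0.092 ] [0.5048 0.1493 0.08  ]
top 60 [262.9 216.9] [13, 14, 109] [ 0.5375 -0.0038  0.092 ] [ 0.5392 -0.0044  0.08  ]
scene 45 [240.8 173.7] [13, 16, 135] [ 0.5468 -0.0008  0.092 ] [ 0.5407 -0.0053  0.08  ]
scene 60 [240.7 173.7] [13, 16, 149] [ 0.5469 -0.001   0.092 ] [ 0.5409 -0.0055  0.08  ]
pan z [array([0.6224, 0.0958, 0.0654]), array([0.66  , 0.0961, 0.0617]), array([0.587 , 0.0958, 0.0611]), array([0.5017, 0.1464, 0.0947]), array([ 0.5373, -0.0019,  0.0921]), array([0.3978, 0.2871, 0.1164]), array([ 0.3833, -0.1563,  0.1199])]
```

View pics/crop.png

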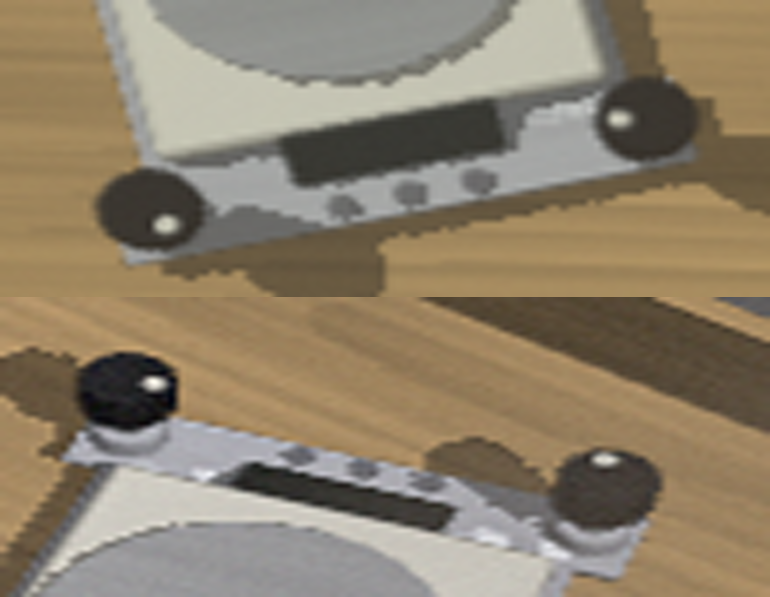

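```bash
cat >> h.py <<'E'
L=np.array([.5035,.148]);R=np.array([.538,-.0035])
def force(): return np.round(np.mean([bot.get_wrist_force() for _ in range(3)],0),2)
def probe(xy,z0,zlow,thr=1.0,feed=.01,q=None,lift=.02):
    "touch down at xy from z0; returns z of contact"
    p=bot.get_ee_pos(); q=quat(0.) if q is None else q
    bot.reach([*xy,z0],q) ; bot.wait(.15)
    f0=bot.get_wrist_force()
    hit=bot.move_straight([*xy,zlow],feed=feed,threshold=thr)
    z=bot.get_ee_pos()[2]; f=bot.get_wrist_force()-f0
    bot.move_straight([*xy,z0+lift],feed=.15)
    return hit,round(float(z)*1e3,2),np.round(f,2)
E
python3 - <<'E'
from h import *
for y in (-2.6,-1.6,-.8,0,.8,1.6,2.6):
    for P in(L,R):
        j=bot.ik([*P,.1],quat(y)); print(y,None if j is None else np.round(j,2))
print([np.round(bot.get_wrist_force(),3) for _ in range(2)])
bot.move_gripper(0.0,force=20)
print(bot.get_time_s())
bot.reach([.45,-.05,.23],quat(0)); print(bot.get_time_s())
print(probe(R,.105,.085)); print(probe(L,.105,.085)); print(bot.get_time_s(),force())
ex=np.array([.976,.22]);C=np.array([.621,.0955])
print(probe(C-.042*ex,.080,.050)); print(probe(C+.042*ex,.080,.050)); print(bot.get_time_s())
E
```

```text
-2.6 [ 0.07  0.59  1.8  -0.    0.75 -2.04]
-2.6 [-0.21  0.61  1.76 -0.    0.77 -2.33]
-1.6 None
-1.6 None
-0.8 [ 0.07  0.59  1.8  -0.    0.75  2.44]
-0.8 [-0.21  0.61  1.76 -0.    0.77  2.16]
0 [ 0.07  0.59  1.8  -0.    0.75  1.64]
0 [-0.21  0.61  1.76 -0.    0.77  1.36]
0.8 [ 0.07  0.59  1.8  -0.    0.75  0.84]
0.8 [-0.21  0.61  1.76 -0.    0.77  0.56]
1.6 [ 0.07  0.59  1.8  -0.    0.75  0.04]
1.6 [-0.21  0.61  1.76 -0.    0.77 -0.24]
2.6 [ 0.07  0.59  1.8  -0.    0.75 -0.96]
2.6 [-0.21  0.61  1.76 -0.    0.77 -1.24]
[array([-0.571, -0.326,  0.41 ]), array([-0.571, -0.326,  0.41 ])]
0.8667
3.0833
(True, 91.63, array([-0.5 ,  1.15,  4.19]))
(True, 93.49, array([0.23, 0.66, 1.05]))
7.9 [-0.07  0.47 -0.56]
(True, 61.41, array([0.63, 0.45, 3.85]))
(True, 62.62, array([-0.77, -0.85,  4.33]))
13.4667
```

Right knob bears (contact 91.6 mm) and the left hangs about 2 mm high. The pan pitch is about 0.0144 rad, so the right screw is about 2.3 mm short and the left about 4.3 mm. I turn the left first, following it down while it hangs.

```bash
cat >> h.py <<'E'
def jpose(xy,z,j6):
    j=np.array(bot.ik([*xy,z],quat(0.8))); j[5]=j6; return j
def turn(xy,z,segs,j6=-1.8,op=.05):
    "grip knob, then segments (rad cw, dz); release and rise"
    bot.move_joints(jpose(xy,.125,j6)); bot.move_gripper(op,force=20)
    bot.move_straight([*xy,z],feed=.08); f0=bot.get_wrist_force()
    bot.move_gripper(.02,force=20); print('gap',round(bot.get_finger_gap(),4),'F',np.round(bot.get_wrist_force()-f0,2))
    for a,dz in segs:
        z+=dz; j6+=a; bot.move_joints(jpose(xy,z,j6))
        print('j6',round(j6,2),'F',np.round(bot.get_wrist_force()-f0,2),'T',np.round(bot.get_ft_torque(),3),round(bot.get_time_s(),2))
    bot.move_gripper(op); bot.move_straight([*xy,.125],feed=.15)
E
python3 - <<'E'
from h import *
turn(L,.066,[(.8,-.001),(.8,-.001),(.9,0),(.9,0)])
turn(R,.066,[(.6,-.0008),(.6,-.0008),(.6,-.0007)],j6=-1.)
p,d=bot.read_camera("wrist"); cv2.imwrite("pics/w1.png",p)
print(bot.get_time_s())
E
```

```text
gap 0.0292 F [1.36 3.18 1.97]
j6 -1.0 F [0.57 1.51 1.16] T [ 0.623 -0.236 -0.041] 18.8
j6 -0.2 F [-0.64 -0.45  4.74] T [ 0.105 -0.217  0.016] 19.58
j6 0.7 F [-0.59 -0.2   4.77] T [-0.008  0.074 -0.071] 20.45
j6 1.6 F [-1.64  1.16  5.59] T [ 0.521  0.248 -0.017] 21.32
gap 0.0294 F [-1.85 -1.01  2.42]
j6 -0.4 F [-1.6  -2.65  3.86] T [-0.206 -0.002 -0.061] 26.47
j6 0.2 F [-0.84 -0.61  7.87] T [-0.09   0.227 -0.034] 27.09
j6 0.8 F [-1.77 -0.35 11.62] T [ 0.038  0.304 -0.014] 27.72
28.6583
```

View pics/w1.png

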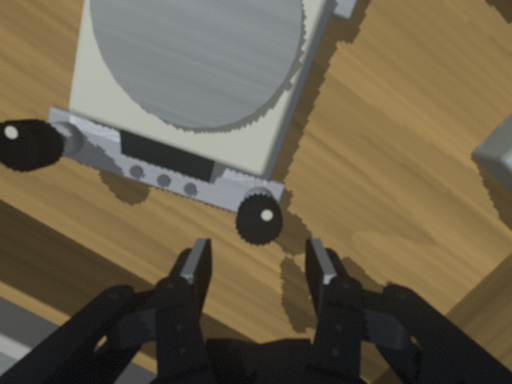

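The wrist view shows both knobs in place, the near right one at (260,220) and the left at about (35,145), with the scale undisturbed. I probe again.

```bash
python3 - <<'E'
from h import *
bot.move_gripper(0.0)
print(probe(R,.098,.085,lift=.01)); print(probe(L,.098,.085,lift=.01))
ex=np.array([.976,.22]);C=np.array([.621,.0955])
bot.reach([*(C-.042*ex),.105],quat(0))
print(probe(C-.042*ex,.069,.050,lift=0)); print(probe(C+.042*ex,.069,.050,lift=.04)); print(bot.get_time_s())
E
```

```text
(True, 91.62, array([ 0.31, -0.07,  4.36]))
(True, 91.79, array([-0.88,  0.78,  4.2 ]))
(True, 62.81, array([-0.35,  0.37,  3.59]))
(True, 62.8, array([ 0.31, -0.04,  4.42]))
36.6417
```

Level within error, and both knobs met at the same height. As a rocking check I record force against depth on each knob.

```bash
python3 - <<'E'
from h import *
for n,P in(("R",R),("L",L)):
    bot.reach([*P,.0945],quat(0)); bot.wait(.15); f0=bot.get_wrist_force()
    for z in np.arange(.0929,.0908,-.00015):
        bot.move_straight([*P,z],feed=.01); 
        f=(bot.get_wrist_force()-f0)[2]; print(n,round(bot.get_ee_pos()[2]*1e3,2),round(f,2))
        if f>4.5: break
    bot.move_straight([*P,.11],feed=.15); print(bot.get_time_s())
E
```

```text
R 92.78 -1.09
R 92.76 -0.36
R 92.61 -1.08
R 92.45 0.19
R 92.3 -0.06
R 92.14 -0.2
R 91.99 -0.15
R 91.83 -1.02
R 91.75 0.12
R 91.68 1.6
R 91.62 3.7
R 91.58 5.04
40.825
L 92.88 -1.4
L 92.78 -0.87
L 92.61 -0.89
L 92.43 -1.56
L 92.29 -0.8
L 92.14 -1.15
L 92.07 -0.44
L 91.96 2.36
L 91.86 2.83
L 91.76 4.45
L 91.72 5.48
44.725
```

Left contact is about 0.25 mm higher and softer, so the left foot is only lightly loaded. I lengthen it by about 0.4 mm (0.3 rad) and recheck.

```bash
python3 - <<'E'
from h import *
turn(L,.065,[(.31,0)],j6=.6)
bot.move_gripper(0.0); print(bot.get_time_s())
for n,P in(("L",L),("R",R)):
    bot.reach([*P,.0945],quat(0)); bot.wait(.15); f0=bot.get_wrist_force()
    for z in np.arange(.0923,.0908,-.00015):
        bot.move_straight([*P,z],feed=.01); 
        f=(bot.get_wrist_force()-f0)[2]; print(n,round(bot.get_ee_pos()[2]*1e3,2),round(f,2))
        if f>4: break
    bot.move_straight([*P,.11],feed=.15); print(bot.get_time_s())
p,d=bot.read_camera("top"); cv2.imwrite("pics/top2.png",p)
E
```

```text
gap 0.0291 F [0.65 0.3  1.16]
j6 0.91 F [-0.33  2.01  2.96] T [ 0.202  0.062 -0.072] 47.85
49.2667
L 92.25 0.06
L 92.16 0.07
L 92.0 0.39
L 91.92 1.0
L 91.85 1.72
L 91.75 2.94
L 91.69 5.73
52.2917
R 92.29 0.08
R 92.18 0.11
R 92.0 -0.03
R 91.83 -0.19
R 91.77 0.97
R 91.71 3.42
R 91.65 4.5
55.25
```

```bash
python3 - <<'E'
from h import *
bot.move_straight([*R,.125],feed=.15)
turn(L,.065,[(.13,0)],j6=.8)
bot.move_straight([*L,.18],feed=.15); bot.wait(.5)
p,d=bot.read_camera("top"); cv2.imwrite("pics/top3.png",p)
a=cv2.imread("pics/top0.png")
print(bot.get_time_s())
cv2.imwrite("pics/cmp.png",np.vstack([a[90:300,70:400],p[90:300,70:400]]))
E
```

```text
gap 0.029 F [-1.    0.47  3.89]
j6 0.93 F [0.01 1.4  4.69] T [0.138 0.155 0.011] 58.21
60.1583
```

View pics/cmp.png

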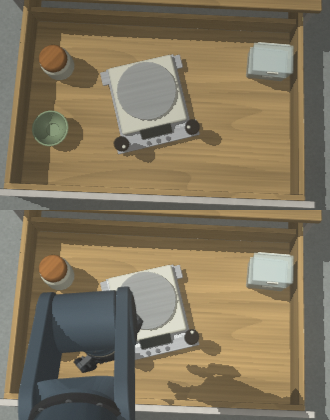

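The scale, jar and boxes are where they were (the pan is at (148,300) against (148,90) in the upper half). The arm hides the bowl, but nothing came near it.

```bash
python3 -c "
from h import *
print(bot.hand_in(),bot.get_time_s())"
```

```text
the job is handed in; nothing more can be done
the job is handed in; nothing more can be done
```

I set both front screws, released them and handed the job in at about 60 s without seeing a verdict; the probes showed the scale level and both front feet bearing, but I did not re-probe after a last 0.13 rad turn of the left screw.

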